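# Fetch the reference block from behind the columns

## Robot

A 6-joint arm with a two-finger parallel gripper is mounted at the origin on the work surface. World frame = base frame: x ahead of the robot, y to its left, z up, the work surface at z = 0. Lengths are in m, angles in rad, forces in N, time in s.
With the tool pointing down it reaches from about 0.325 to 0.775 m from the base axis. Payload 5.5 kg.
Tool frame: the origin (TCP) lies between the finger pads; the fingertips stand 8 mm ahead of it and the grasp point (between the pads) lies 11 mm behind it (tcp_to_tips is the distance from the TCP to the fingertips, in m); z points along the fingers, y is the line along which they close (so a half turn about z gives the same grasp; the last joint's range is limited). The gripper opens to 88 mm and grips with 3 to 60 N. Pads are 20 mm wide; open, the fingers measure 115 mm over their backs; the gripper's body (75 mm by 178 mm) begins 61 mm behind the grasp point.
Start: joints at [1.218, 0.091, 1.231, -0, 1.82, -0.057], TCP at [0.175, 0.574, 0.231] pointing down, gripper open.
Joint ranges: [-2.87, 2.87], [-0.86, 2.18], [0.17, 2.46], [-1.51, 4.65], [0.06, 2.69], [-2.65, 2.65]. Speed limits (rad/s): [2.57, 2.57, 3.01, 3.14, 3.14, 3.14].

## Interface

Orientations are given as a unit quaternion [w, x, y, z].
In Python, from bench import * gives the robot as it stands. Calls block until the motion is done:
- move_to(position, orientation): joint-space move of the TCP to a pose.
- move_l(position, speed=0.15, orientation=None): straight line of the TCP; orientation=None keeps the orientation; speed is the mean speed in m/s.
- movej(angles): joint-space move.
- gripper_open() and close(): open the fingers fully, or close them until they stop; the grip force is fixed at half the most.
- hold(seconds).
- inverse_kinematics(position, orientation): joint angles nearest the present ones, or None.
- state(): the state.
- get_image(name): name is "scene" or "top" or "wrist"; returns a dict with "frame" (400x640x3 uint8, blue, green, red), "depth" (400x640 float32, m along the optical axis (not along the pixel's ray), 0 where there is no reading), "camera_matrix" (3x3 intrinsics, pixels), "view" (4x4, takes a point from world to camera coordinates). Camera axes: x right, y up, looking along -z (the intrinsics and any distortion apply to the point x, -y, -z); pixel columns grow to the right and rows downward; lengths in m; the calibration is good to about 2 mm. A picture is of the moment at which its call begins.
A pose or a line that the arm cannot do raises IKError and nothing moves.
- job_done(): hands the job in; it is judged then, once.
The state is a dict: "time": time; "joint_pos": joint angles; "dq": joint speeds; "joint_torque": joint torques, N m; "ee_pos": TCP position; "ee_rot": TCP orientation; "ft_force": force on the tool from outside, world axes, zero at the start; "moment": the same for the moment, N m; "finger_gap": finger opening in m; "finger_force": force on a finger pad.
Only numpy, scipy, OpenCV 4.12 (cv2) and the standard library are available. Lean on these libraries where they do the work, as an engineer would, in place of code of your own. Each camera call takes 0.05 s, during which the arm holds its last target. There are 200 camera calls.

## Task

The brass reference block stands in the back of the white storage rack, behind the red-banded and the yellow-banded column. First stand both columns upright on the green mat, leaving the block where it is; then set the block down in the gap between the two aluminium parts on the perforated steel plate, square and in line with them, without pushing those parts out of place. Only after that, stand each column back upright on the pad of its own colour in the rack, and let go of everything.

Things in the scene. Friction and masses are not known exactly. Their poses are not given: they have to be found in the camera images.
- block_mid (a point): Centre of the brass block: 48 mm along x, 34 along y, 44 high (z up), 0.44 to 0.66 kg. Stands on the rack's 8 mm base, its x to the rack's back, 80 mm behind the pads' line. Grey cheeks (26 mm above the base) 7 mm off its long sides, a back wall (34 mm) 35 mm behind: grip it across the 48 mm, a finger in front and one behind. Columns in front block the gripper. Either way round fits the gap.
- column_red_mid (a point): Centre of the red column: upright, black, 100 mm tall, 26 mm shaft, foot 34 mm wide and 8 mm high, red bands and red top. z runs up it: the foot's underside is 50 mm below this point, the top 50 mm above. Best gripped 10 to 30 mm above this point, so that the gripper's body clears the top. 0.18 to 0.33 kg. Starts standing on the red pad.
- column_yellow_mid (a point): Centre of the yellow column: upright, black, 100 mm tall, 26 mm shaft, foot 34 mm wide and 8 mm high, yellow bands and yellow top. z runs up it: the foot's underside is 50 mm below this point, the top 50 mm above. Best gripped 10 to 30 mm above this point, so that the gripper's body clears the top. 0.18 to 0.33 kg. Starts standing on the yellow pad.
- pad_red: Flat red pad, 54 x 54 x 3 mm, fixed at the front of the white storage rack: the red column's place. Origin at the centre of its underside; its top is 3 mm higher, 11 mm above the table. x points to the back of the rack, z up. The two pads lie side by side along y, 80 mm between centres, either colour on either side.
- pad_yellow: Flat yellow pad, 54 x 54 x 3 mm, fixed at the front of the white storage rack: the yellow column's place. Origin at the centre of its underside; its top is 3 mm higher, 11 mm above the table. x points to the back of the rack, z up. The two pads lie side by side along y, 80 mm between centres, either colour on either side.
- mat: Flat green mat fixed on the table, 130 mm along its x, 200 mm along its y, 4 mm thick: the waiting place for the columns, empty at the start. Origin at the centre of its underside, z up.
- gap (a point): Middle of the 44 mm wide gap between the aluminium parts, on the top face of the fixed perforated steel plate (180 x 180 mm, top 12 mm above the table). The row of parts runs along y, the block's 48 mm length goes along x; z up. The 34 mm wide block has 5 mm to spare on each side; there is finger room in front of and behind the gap.
- part_left_mid (a point): Centre (half-way up) of the aluminium part on the +y side of the gap, loose on the steel plate: 48 mm along x, 32 mm along y, 40 mm high with a dip in its top, 0.22 kg. A black end stop, 12 mm high, is fixed on its side away from the gap.
- part_right_mid (a point): Centre (half-way up) of the aluminium part on the -y side of the gap, loose on the steel plate: 48 mm along x, 32 mm along y, 40 mm high with a dip in its top, 0.22 kg. A black end stop, 12 mm high, is fixed on its side away from the gap.
Things that resemble listed ones, but are neither listed nor needed, are in the scene too. There is more than one size of the part that bears block_mid; the job needs the smallest.

How it is judged:
On the way, in this order (a step that is already met when the one before it is completed fails the run):
1. both columns stand upright and released on the green mat, the block still in its place in the rack (angle between each of column_red_mid, column_yellow_mid's own z axis and vertical below 0.1 rad and contact force between the fingers and column_red below 0.1 N and x of column_red_mid in the frame of mat between -0.062 and 0.062 m and y of column_red_mid in the frame of mat between -0.097 and 0.097 m and z of column_red_mid in the frame of mat between 0.05 and 0.058 m and contact force between the fingers and column_yellow below 0.1 N and x of column_yellow_mid in the frame of mat between -0.062 and 0.062 m and y of column_yellow_mid in the frame of mat between -0.097 and 0.097 m and z of column_yellow_mid in the frame of mat between 0.05 and 0.058 m and distance of block_mid from where it was at the start of the episode below 0.015 m), for 0.2 s.
2. the block is released in the gap between the aluminium parts, both columns still on the green mat (horizontal distance between block_mid and gap below 0.013 m and angle between the x axis of block_mid and the x axis of gap, either way round below 0.25 rad and angle between each of block_mid, column_red_mid, column_yellow_mid's own z axis and vertical below 0.1 rad and z of block_mid in the frame of gap between 0.018 and 0.026 m and contact force between the fingers and block below 0.1 N and contact force between the fingers and column_red below 0.1 N and x of column_red_mid in the frame of mat between -0.062 and 0.062 m and y of column_red_mid in the frame of mat between -0.097 and 0.097 m and z of column_red_mid in the frame of mat between 0.05 and 0.058 m and contact force between the fingers and column_yellow below 0.1 N and x of column_yellow_mid in the frame of mat between -0.062 and 0.062 m and y of column_yellow_mid in the frame of mat between -0.097 and 0.097 m and z of column_yellow_mid in the frame of mat between 0.05 and 0.058 m), for 0.2 s.
At the end, for the whole second after the job is handed in: The brass block rests on the plate in the gap, within 13 mm of its middle, within 0.25 rad of square and upright; the red column stands upright on the red pad and the yellow column on the yellow pad, each within 15 mm of the pad's centre; all released and at rest (horizontal distance between block_mid and gap below 0.013 m and angle between the x axis of block_mid and the x axis of gap, either way round below 0.25 rad and angle between each of block_mid, column_red_mid, column_yellow_mid's own z axis and vertical below 0.1 rad and z of block_mid in the frame of gap between 0.018 and 0.026 m and contact force between the fingers and block below 0.1 N and linear speed of each of block, column_red, column_yellow below 0.02 m/s and contact force between the fingers and column_red below 0.1 N and horizontal distance between column_red_mid and pad_red below 0.015 m and z of column_red_mid in the frame of pad_red between 0.049 and 0.057 m and contact force between the fingers and column_yellow below 0.1 N and horizontal distance between column_yellow_mid and pad_yellow below 0.015 m and z of column_yellow_mid in the frame of pad_yellow between 0.049 and 0.057 m); the robot touches nothing.
It fails at once if the left aluminium part is pushed out of place (more than 8 mm) or tipped (distance of part_left_mid from where it was at the start of the episode above 0.008 m or angle between part_left_mid's own z axis and vertical above 0.25 rad).
It fails at once if the right aluminium part is pushed out of place (more than 8 mm) or tipped (distance of part_right_mid from where it was at the start of the episode above 0.008 m or angle between part_right_mid's own z axis and vertical above 0.25 rad).
It also fails if it takes over 131 s, if anything falls off the work surface, if the arm or the gripper's body presses on something with over 40 N, if the wrist force passes 120 N, or if a joint passes its speed limit or range.

## Working session

There is one attempt and no reset: what is moved stays moved. The work goes in short steps, each a Python script; the robot and the scene stay as the last script left them, time stands still between calls to the robot, and variables do not carry over. Pictures are saved under pics/ and viewed, at most 14 in all, crops included, and the job is handed in when it is done.

```bash
mkdir -p pics; ls
cat > h.py <<'E'
from bench import *
import numpy as np, cv2
def pts(im):
    """world coordinates of every pixel from depth"""
    d=im["depth"]; K=np.array(im["camera_matrix"]); V=np.array(im["view"])
    v,u=np.mgrid[:d.shape[0],:d.shape[1]]
    c=np.stack([(u-K[0,2])/K[0,0]*d,-(v-K[1,2])/K[1,1]*d,-d,np.ones_like(d)],-1)
    return (c@np.linalg.inv(V).T)[...,:3]
E
python3 - <<'E'
from h import *
for n in ("scene","top"):
    im=get_image(n); cv2.imwrite(f"pics/{n}0.png",im["frame"]); print(n,im["view"],im["camera_matrix"],(im["depth"]==0).mean(), im.keys())
    np.savez(f"{n}0.npz",**{k:np.array(v) for k,v in im.items()})
print(state())
E
```

```text
pics
scene [[-0.56786094  0.82304706 -0.01129143  0.3745556 ]
 [-0.63157033 -0.42687235  0.64722401  0.27824826]
 [ 0.52787582  0.37466456  0.76221623 -1.41376743]
 [ 0.          0.          0.          1.        ]] [[433.78313037   0.         317.83258576]
 [  0.         433.78313037 200.58147295]
 [  0.           0.           1.        ]] 0.00383984375 dict_keys(['frame', 'depth', 'camera_matrix', 'view'])
top [[ 3.42778032e-04 -9.99962771e-01 -8.62206476e-03 -6.69575606e-02]
 [ 9.91104552e-01 -8.07752404e-04  1.33083111e-01 -5.68249326e-01]
 [-1.33085121e-01 -8.59098559e-03  9.91067377e-01 -8.34233008e-01]
 [ 0.00000000e+00  0.00000000e+00  0.00000000e+00  1.00000000e+00]] [[367.76082628   0.         317.36074782]
 [  0.         367.76082628 206.37342558]
 [  0.           0.           1.        ]] 0.00415234375 dict_keys(['frame', 'depth', 'camera_matrix', 'view'])
{'time': 0.1, 'joint_pos': array([ 1.21830002e+00,  9.17881396e-02,  1.23172536e+00,  7.10469132e-06,
        1.81978773e+00, -5.67231143e-02]), 'dq': array([-6.70104718e-04, -2.73082513e-03, -7.17039050e-04,  8.80254582e-04,
       -7.15840429e-05,  1.15913790e-04]), 'joint_torque': array([ 1.58470237e-03, -4.47858310e+01, -4.07570243e+01,  7.00583146e-02,
        2.84711685e-02, -8.95427638e-05]), 'ee_pos': array([0.17481848, 0.57371953, 0.22963984]), 'ee_rot': array([-1.76949978e-04,  1.47347210e-01,  9.89084460e-01, -8.35766910e-04]), 'ft_force': array([-0.48694487, -0.64554952, -1.02976543]), 'moment': array([ 0.04229684, -0.01192399,  0.01266147]), 'finger_force': 0.0, 'finger_gap': 0.08766621715223209}
```

View pics/scene0.png

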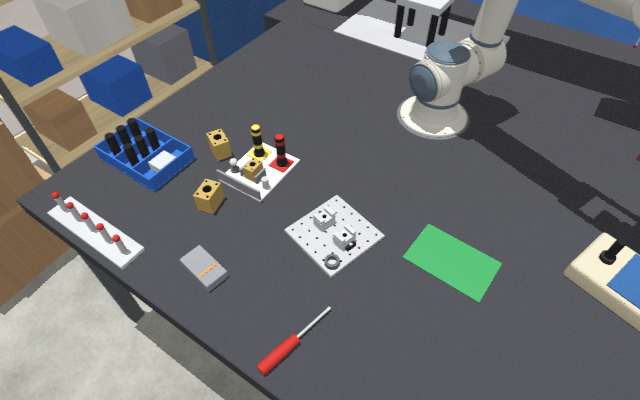

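View pics/top0.png

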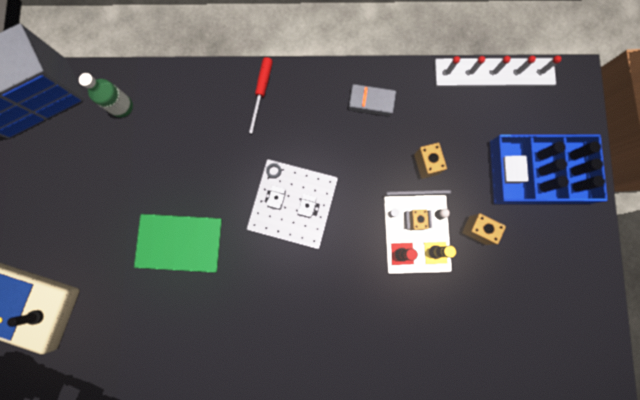

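The top view shows the rack at (418,233), with red at (403,254), yellow at (437,252) and the small block at (420,219). The plate is at (293,203), its parts at (274,198) and (307,207), and the mat is at (178,243). Next I'll measure these.

```bash
cat >> h.py <<'E'
def ray(im,px,z):
    """pixels -> points on the world plane at height z"""
    K=np.array(im["camera_matrix"]); V=np.array(im["view"]); R=V[:3,:3]; o=-R.T@V[:3,3]
    px=np.atleast_2d(np.float64(px)); d=np.c_[(px[:,0]-K[0,2])/K[0,0],-(px[:,1]-K[1,2])/K[1,1],-np.ones(len(px))]@R
    return o+d*((z-o[2])/d[:,2])[:,None]
def blobs(m,amin):
    n,l,s,c=cv2.connectedComponentsWithStats(m.astype(np.uint8)); return [(l==i,s[i],c[i]) for i in range(1,n) if s[i,4]>=amin]
def rect(im,m,z):
    """minAreaRect of a mask on plane z: centre, sides (mm), angle (deg)"""
    v,u=np.nonzero(m); p=ray(im,np.c_[u,v],z)[:,:2]*1000
    (c,s,a)=cv2.minAreaRect(p.astype(np.float32)); return np.round(np.r_[c,s,a],1)
E
python3 - <<'E'
from h import *
im=dict(np.load("top0.npz")); f=im["frame"]; P=pts(im); hsv=cv2.cvtColor(f,cv2.COLOR_BGR2HSV); H,S,V=cv2.split(hsv)
show=[("mat",(H>50)&(H<75)&(S>120)&(V>80),.004,500),("yellow",(H>22)&(H<33)&(S>150)&(V>120),.011,30),("red",((H<6)|(H>174))&(S>150)&(V>90),.011,30),("gold",(H>12)&(H<23)&(S>90)&(V>90),.052,30),("white",(S<40)&(V>150),.012,500)]
for n,m,z,a in show:
    for b,s,c in blobs(m,a): print(n,np.round(c),s[4],rect(im,b,z),"z med/max mm",np.round(1000*np.percentile(P[b][:,2],[50,98])))
cr=np.hstack([cv2.resize(f[180:285,375:465],None,fx=4.4,fy=4.4,interpolation=cv2.INTER_CUBIC),cv2.resize(f[150:255,240:345],(399,462),interpolation=cv2.INTER_CUBIC)])
cv2.imwrite("pics/crop.png",cr); print(cr.shape)
E
```

```text
mat [178. 243.] 4412 [484.3 274.1 201.1 131.1  86.7] z med/max mm [5. 8.]
red [263.  76.] 391 [910.9  71.6  27.6 104.4  78.7] z med/max mm [24. 28.]
red [456.  59.] 32 [ 954.2 -424.9   12.8   16.8   87.2] z med/max mm [77. 79.]
red [481.  59.] 33 [ 953.9 -489.    12.8   17.    86.7] z med/max mm [76. 80.]
red [506.  59.] 34 [ 953.7 -553.    12.8   17.3   86.2] z med/max mm [77. 80.]
red [531.  58.] 33 [ 953.5 -617.    12.8   17.2   85.7] z med/max mm [75. 79.]
red [557.  59.] 44 [ 953.2 -682.1   15.3   17.5   85.2] z med/max mm [76. 80.]
red [400. 246.] 90 [ 470.7 -267.9   19.1   43.7    0. ] z med/max mm [13. 15.]
red [407. 257.] 122 [ 444.3 -276.5   28.    59.4   28.8] z med/max mm [111. 115.]
gold [635.  68.] 302 [ 891.3 -833.2   31.4  132.5   83.4] z med/max mm [-416. -410.]
gold [432. 159.] 619 [ 679.1 -334.8   72.3   63.7   14.2] z med/max mm [61. 65.]
gold [420. 219.] 280 [ 535.8 -304.3   44.9   38.2    2.4] z med/max mm [53. 57.]
gold [485. 229.] 738 [ 514.2 -452.5   82.8   59.    63.7] z med/max mm [61. 65.]
gold [436. 252.] 93 [ 462.  -337.2   29.5   47.7    0. ] z med/max mm [ 21. 113.]
white [340.  28.] 30912 [1030.6  -95.5 1625.9  181.3   89.6] z med/max mm [-749. -740.]
white [16. 58.] 1785 [966.  733.3 148.4 116.2  28.9] z med/max mm [151. 153.]
white [494.  72.] 2631 [ 919.5 -520.7  303.8   73.3   89.8] z med/max mm [13. 45.]
white [373.  98.] 817 [ 849.2 -206.6  108.1   56.6   80.5] z med/max mm [27. 30.]
white [516. 169.] 579 [ 666.8 -556.5   55.2   65.6   90. ] z med/max mm [41. 44.]
white [293. 205.] 5282 [580.3  -5.3 183.1 183.1  75. ] z med/max mm [13. 54.]
white [416. 230.] 3413 [ 506.1 -309.5  187.1  157.4    1.6] z med/max mm [ 9. 49.]
white [ 45. 300.] 632 [335.  586.1  71.4  85.3  72.6] z med/max mm [51. 54.]
(462, 795, 3)
```

View pics/crop.png

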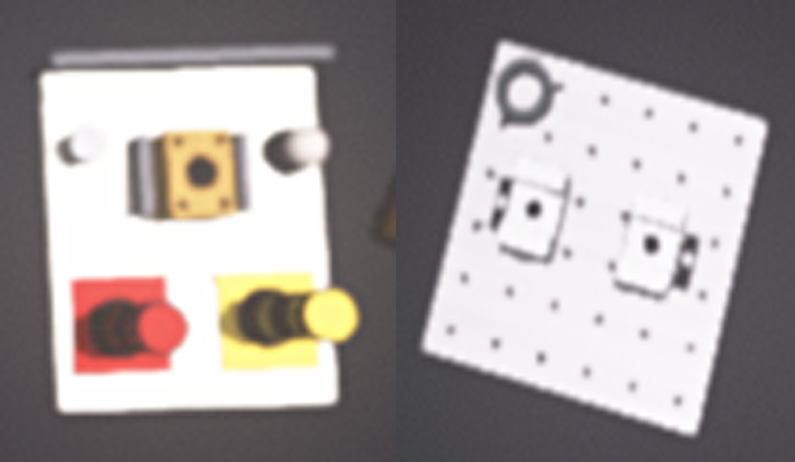

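The crop shows the rack nearly axis-aligned: block at crop (203,172), pegs to either side, and the wall well behind. The plate is turned about −15°. Next are closer wrist looks at the plate and the rack.

```bash
cat >> h.py <<'E'
def down(phi):
    """tool down, fingers closing along world direction phi (deg)"""
    t=np.radians(phi+90)/2; return [0,np.cos(t),np.sin(t),0]
E
python3 - <<'E'
from h import *
for n,p,phi in (("plate",[.50,-.005,.30],-15),("rack",[.42,-.305,.32],0)):
    move_to(p,down(phi)); hold(.2); im=get_image("wrist"); np.savez(f"w_{n}.npz",**{k:np.array(v) for k,v in im.items()})
    cv2.imwrite(f"pics/w_{n}.png",im["frame"]); print(state()["time"],state()["ee_pos"],np.linalg.inv(im["view"])[:3,2:])
E
```

```text
2.725 [ 0.5000329  -0.00455928  0.29994235] [[0.0731434  0.51994769]
 [0.27612151 0.07143951]
 [0.95833551 0.45512682]]
4.1583 [ 0.4204994  -0.30418916  0.32003657] [[-0.00120481  0.4200949 ]
 [ 0.28575861 -0.22550947]
 [ 0.95830087  0.4752661 ]]
```

View pics/w_plate.png

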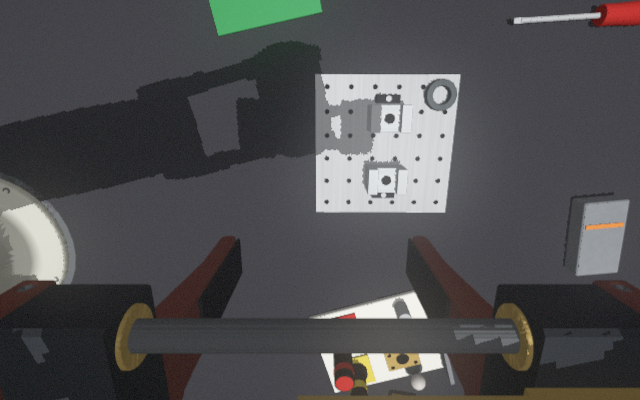

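View pics/w_rack.png

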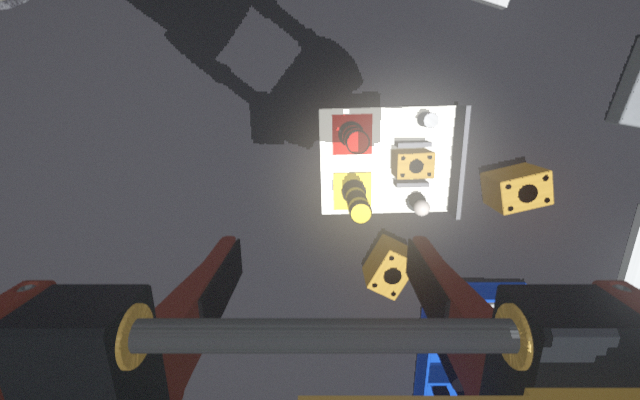

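Run:
```python
from h import *
def r2(p): return np.round(np.r_[tuple(np.hstack(x) if not np.isscalar(x) else x for x in cv2.minAreaRect((p[:,:2]*1000).astype(np.float32)))],1)
for w in ("w_rack.npz","top0.npz","w_plate.npz"):
    im=dict(np.load(w)); P=pts(im); H,S,V=cv2.split(cv2.cvtColor(im["frame"],cv2.COLOR_BGR2HSV)); z=P[...,2]; print(w)
    inr=lambda c,r: np.hypot(P[...,0]-c[0],P[...,1]-c[1])<r
    if w!="w_plate.npz":
        rk=inr((.49,-.305),.14); red=((H<6)|(H>174))&(S>130)&(V>60); yel=(H>20)&(H<33)&(S>120)&(V>80)
        for n,m in (("red",red),("yel",yel)):
            print(n,"pad",rect(im,m&rk&(z<.02),.011),"top",[rect(im,b,.111) for b,_,_ in blobs(m&rk&(z>.1),15)])
        g=(H>10)&(H<26)&(S>60)&(z>.045)&(z<.062)&rk&~yel
        print("block",[rect(im,b,.052) for b,_,_ in blobs(g,60)])
        wl=(z>.035)&(z<.05)&(abs(P[...,1]+.305)<.03)&(P[...,0]>.575)&(P[...,0]<.66); print("wall x",np.percentile(P[wl][:,0],[5,50,95]) if wl.any() else 0)
    if w!="w_rack.npz":
        m=(z>.046)&(z<.06)&inr((.58,0),.09)&(S<60)
        print("parts",[(rect(im,b,.052),np.round(1000*P[b].mean(0))) for b,_,_ in blobs(m,20)])
        m=(z<.018)&(z>.008)&inr((.58,0),.14)&(S<60)&(V>90); print("plate",rect(im,m,.012))
```

```text
w_rack.npz
red pad [0. 0. 0. 0. 0.] top []
yel pad [0. 0. 0. 0. 0.] top [array([ 1.597e+02, -5.292e+02,  1.090e+01,  2.640e+01,  1.000e-01]), array([ 159.6, -553.8,   22.8,   28.8,    7.1]), array([ 175.4, -547.8,    6.8,   12.9,   66.7]), array([ 7.754e+02, -6.085e+02,  1.585e+02,  1.890e+01,  1.000e-01])]
block [array([ 537.7, -304.5,   46.9,   33.4,    3.7]), array([ 515.6, -437.6,   36.7,   37. ,   64.1])]
wall x [0.59784283 0.60141164 0.6528398 ]
top0.npz
red pad [ 457.7 -269.3   45.2   47.9    0. ] top [array([ 456. , -267. ,   20.6,   21.3,   44. ])]
yel pad [ 462.3 -348.4   47.    36.2   84.3] top [array([ 461.3, -340.5,    6.4,   23.3,   87.3]), array([ 461.2, -355.3,   10.6,   23.4,   87.3])]
block [array([ 535.8, -304.7,   45.2,   35.4,    2.4]), array([ 517.9, -439.2,   36. ,   39.1,   62.7])]
wall x [0.59717091 0.60147182 0.6534964 ]
parts [(array([606.9,  26.3,  31.5,  12.6,  77.3]), array([607.,  26.,  53.])), (array([586.9, -46.7,  31.9,  12.6,  75.7]), array([587., -47.,  53.])), (array([572.4,  35.5,  32.6,  12.5,  75.9]), array([572.,  36.,  52.])), (array([552.4, -37.7,  31.7,  11.9,  75.8]), array([552., -38.,  53.]))]
plate [580.   -5.6 179.9 180.1  75. ]
w_plate.npz
parts [(array([573.5,  37.8,  30.6,  12.8,  75.1]), array([573.,  38.,  53.])), (array([607.8,  28.1,  31.8,  13.4,  74.8]), array([608.,  28.,  53.])), (array([553.8, -34.9,  31.6,  12.8,  74.8]), array([554., -35.,  53.])), (array([588.1, -44.8,  32.9,  13.4,  75.1]), array([588., -44.,  53.]))]
plate [581.2  -4.2 178.7 180.3  75.1]
```

```bash
cat >> h.py <<'E'
def pick(x,y,z,phi,up=.20):
    move_to([x,y,up],down(phi)); move_l([x,y,z],.12); close(); hold(.2); g=state()["finger_gap"]; move_l([x,y,up],.15)
    s=state(); print("pick gap",g,s["finger_gap"],"F",s["finger_force"],"fz",s["ft_force"][2],"t",s["time"])
def place(x,y,z,phi,up=.20):
    move_to([x,y,up],down(phi)); move_l([x,y,z+.02],.15); move_l([x,y,z],.05); hold(.2); print("place fz",state()["ft_force"][2],state()["ee_pos"])
    gripper_open(); hold(.2); move_l([x,y,up],.15); print("t",state()["time"])
E
python3 - <<'E'
from h import *
pick(.456,-.2675,.070,3); place(.484,.320,.0638,3)
pick(.460,-.348,.070,3); place(.484,.230,.0638,3)
move_to([.42,-.305,.32],down(3)); hold(.2)
for n in ("top","wrist"):
    im=get_image(n); np.savez(f"{n}1.npz",**{k:np.array(v) for k,v in im.items()})
    if n=="wrist": b=cv2.resize(im["frame"][60:260,270:510],None,fx=2.0,fy=2.0)
    else: a=cv2.resize(im["frame"][180:290,120:230],(400,400))
cv2.imwrite("pics/c1.png",np.hstack([a,b]))
E
```

```text
pick gap 0.02551229534347161 0.025457647161286127 F 29.9982887506485 fz -1.2027974137605808 t 8.1667
place fz -2.2508841254042244 [0.4839947  0.31999415 0.06378954]
t 14.2667
pick gap 0.025547837289066712 0.025433840100577827 F 29.999558329582214 fz -4.151212839447276 t 20.0667
place fz -2.5619494418830313 [0.48400905 0.22999499 0.06379163]
t 26.1333
```

View pics/c1.png

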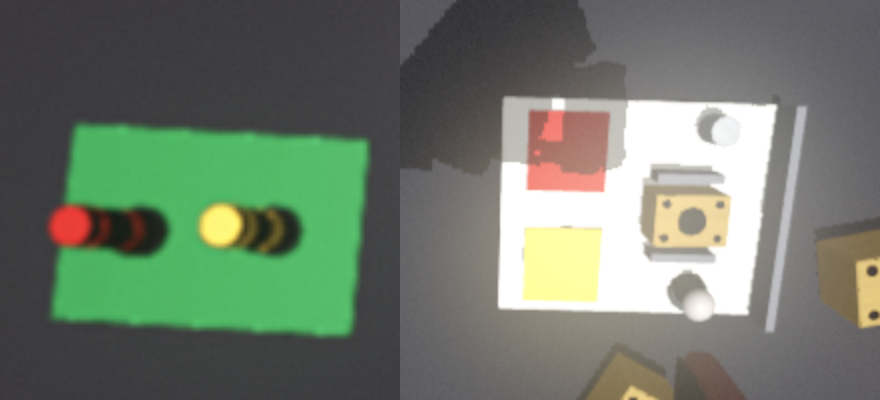

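Both columns stand on the mat, red at crop (70,226) and yellow at (220,226), and the block hasn't moved. Now I'll measure the bare pads and the column tops.

Run:
```python
from h import *
for w in ("wrist1.npz","top1.npz"):
    im=dict(np.load(w)); H,S,V=cv2.split(cv2.cvtColor(im["frame"],cv2.COLOR_BGR2HSV)); P=pts(im); z=P[...,2]
    red=((H<8)|(H>170))&(S>90)&(V>50); yel=(H>18)&(H<33)&(S>80)&(V>80)
    print(w)
    for n,m in (("red",red),("yel",yel)):
        print(n,"pad",[rect(im,b,.011) for b,_,_ in blobs(m&(z<.02)&(P[...,0]<.52)&(P[...,1]<-.2),60)],"top",[rect(im,b,.104) for b,_,_ in blobs(m&(z>.095)&(z<.12)&(P[...,1]>.15),10)])
    print("block",[rect(im,b,.052) for b,_,_ in blobs((H>8)&(H<28)&(S>40)&(z>.045)&(z<.06)&(abs(P[...,1]+.305)<.05)&(abs(P[...,0]-.53)<.06),60)])
```

```text
wrist1.npz
red pad [array([ 458.8, -268.8,   52. ,   53.1,    1.3])] top []
yel pad [array([ 461.3, -348.5,   53.6,   51.9,    3.1]), array([ 495.4, -445. ,   66.6,   13.6,   53.2])] top []
block [array([ 536.6, -303.4,   49.4,   33.8,    3.1])]
top1.npz
red pad [array([ 458. , -269.6,   51.1,   50.5,    2.1])] top [array([482.7, 317.2,  19.5,  27. ,   0. ])]
yel pad [array([ 459.3, -349.2,   48.3,   50.3,    1.8])] top [array([482.7, 229.1,  24.2,  23.9,   2.7])]
block [array([ 536.3, -304.7,   46.4,   35.4,    2.4])]
```

Run:
```python
from h import *
pick(.535,-.304,.025,2.5)
p=np.array([.5802,-.0045]); move_to([*p,.20],down(-15)); move_l([*p,.078],.15); hold(.2); f0=state()["ft_force"]
im=get_image("wrist"); cv2.imwrite("pics/w_gap.png",im["frame"]); np.savez("w_gap.npz",**{k:np.array(v) for k,v in im.items()})
im=get_image("top"); np.savez("t_gap.npz",**{k:np.array(v) for k,v in im.items()}); cv2.imwrite("pics/t_gap.png",cv2.resize(im["frame"][150:255,240:345],(525,525),interpolation=cv2.INTER_CUBIC))
print(f0,state()["ee_pos"],state()["time"])
```

```text
pick gap 0.04773547900401719 0.04814309828710523 F 29.998904764652252 fz -5.691044404627009 t 32.95
[ 0.29450481  0.91452327 -5.59762794] [ 0.58058329 -0.00447486  0.07882043] 35.375
```

View pics/w_gap.png

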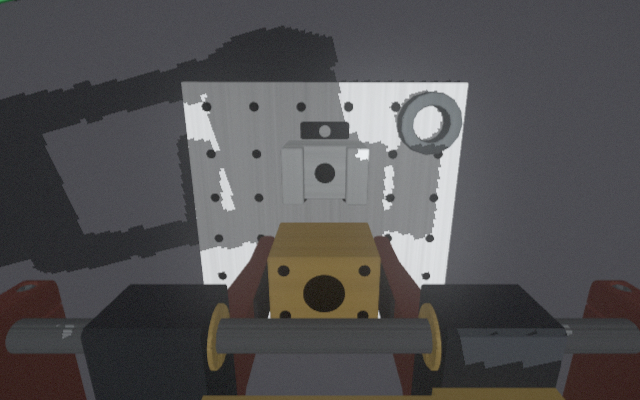

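The held block is square and in line with the left part (block columns 271–379, part 282–369). A depth check of the sideways clearance comes before lowering.

Run:
```python
from h import *
im=dict(np.load("w_gap.npz")); P=pts(im); z=P[...,2]; H,S,V=cv2.split(cv2.cvtColor(im["frame"],cv2.COLOR_BGR2HSV))
a=np.radians(-15); X=np.array([np.cos(a),np.sin(a)]); Y=np.array([-np.sin(a),np.cos(a)]); q=(P[...,:2]-[.5802,-.0045])
x=q@X*1000; y=q@Y*1000; u=np.arange(640)[None,:]; v=np.arange(400)[:,None]
b=(S>70)&(H>10)&(H<28)&(u>262)&(u<388)&(v>215)&(v<318)
for zz in (z[b].min(),): print("block z",np.percentile(z[b]*1000,[2,50,98]),"x",np.percentile(x[b],[1,99]),"y",np.percentile(y[b],[1,50,99]))
f=b&(v<248); print("front face y",np.percentile(y[f],[10,50,90]),"z",np.percentile(z[f]*1000,[5,95]))
p=(z>.044)&(z<.06)&(u>270)&(u<380)&(v>140)&(v<212); print("part y",np.percentile(y[p],[1,50,99]),"x",np.percentile(x[p],[1,99]))
```

```text
block z [ 69.91157045 107.07761561 108.77109099] x [-22.89528886  23.65550388] y [-12.40275033  11.02753194  17.06534898]
front face y [16.21552346 16.52561473 16.84608461] z [68.75523158 97.24552234]
part y [23.29768959 39.99533913 54.53021451] x [-22.78849047  24.55552218]
```

Run:
```python
from h import *
p=np.array([.5804,-.0040]); f0=state()["ft_force"]
for z in (.060,.045,.036,.0325,.0305,.0297):
    move_l([*p,z],.05); f=state()["ft_force"]-f0; print(z,np.round(f,1))
    if abs(f[:2]).max()>5 or f[2]>4: break
```

```text
0.06 [ 0.1 -0.7  0. ]
0.045 [ 0. -0.  0.]
0.036 [ 0.2 -1.1 -0.1]
0.0325 [-0.6 -0.7  0.4]
0.0305 [-0.4 -0.1  0.5]
0.0297 [ 0.3 -0.1 -0.9]
```

Run:
```python
from h import *
p=np.array([.5804,-.0040]); move_l([*p,.0288],.03); hold(.1); print(state()["ft_force"],state()["ee_pos"])
gripper_open(); hold(.3); move_l([*p,.20],.12); move_to([.50,-.005,.30],down(-15)); hold(.2); im=get_image("wrist"); print(state()["time"])
cv2.imwrite("pics/gapdone.png",cv2.resize(im["frame"][60:230,300:480],None,fx=3,fy=3))
P=pts(im); z=P[...,2]; H,S,V=cv2.split(cv2.cvtColor(im["frame"],cv2.COLOR_BGR2HSV)); near=np.hypot(P[...,0]-.58,P[...,1]+.004)<.08
print("block",[rect(im,b,.056) for b,_,_ in blobs((S>60)&(H>10)&(H<28)&(z>.05)&(z<.064)&near,60)])
print("parts",[rect(im,b,.052) for b,_,_ in blobs((z>.046)&(z<.06)&near&(S<60),20)])
```

```text
[ 0.90698855 -1.1269585  -4.83785491] [ 0.58065543 -0.00400279  0.02909674]
41.2417
block [array([579.8,  -4. ,  33. ,  48.6,  75.1])]
parts [array([573.3,  37.3,  30.4,  12.8,  75. ]), array([607.8,  28.1,  30.4,  13.3,  75.1]), array([581.1,  -6. ,  16.2,  17.4,  48.9]), array([553.5, -35.5,  32.6,  12.9,  74.9]), array([588. , -44.7,  32.6,  13.5,  75.1])]
```

View pics/gapdone.png

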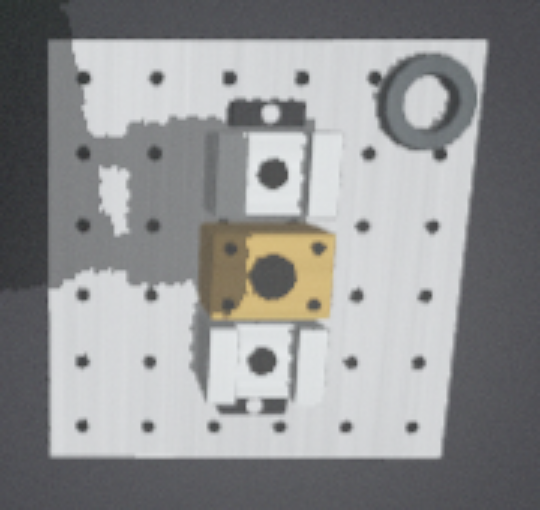

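The block sits square in the gap at crop (272,276), and the parts haven't moved. Now the columns go back.

Run:
```python
from h import *
pick(.484,.3185,.063,3); place(.458,-.269,.0708,3)
pick(.484,.2295,.063,3); place(.460,-.3488,.0708,3)
move_to([.42,-.305,.32],down(3)); hold(.2)
im=get_image("wrist"); t=get_image("top"); print(state()["time"])
cv2.imwrite("pics/end.png",np.hstack([cv2.resize(im["frame"][60:260,270:510],None,fx=1.6,fy=1.6),cv2.resize(t["frame"][150:280,240:465],(400,320))]))
for im in (im,t):
    P=pts(im); H,S,V=cv2.split(cv2.cvtColor(im["frame"],cv2.COLOR_BGR2HSV)); z=P[...,2]
    for n,m in (("red",((H<8)|(H>170))&(S>90)&(V>50)),("yel",(H>18)&(H<33)&(S>80)&(V>80))):
        print(n,[rect(im,b,.111) for b,_,_ in blobs(m&(z>.1)&(z<.122)&(P[...,0]<.52)&(P[...,0]>.4)&(P[...,1]<-.2)&(P[...,1]>-.4),15)])
```

```text
pick gap 0.025554018747727773 0.02556135708094253 F 29.999738037586212 fz -1.463146181858753 t 46.0583
place fz -1.7110045496528028 [ 0.45800714 -0.26902314  0.07082833]
t 52.0583
pick gap 0.025498824946798608 0.02565049895188771 F 29.999513626098633 fz -3.471872237504532 t 57.4083
place fz -3.125516008803744 [ 0.45999895 -0.34882673  0.07081602]
t 63.3833
64.2833
red [array([ 452.5, -267. ,   21.6,   12.1,   86.6])]
yel [array([ 460.5, -348.8,   22.9,   22.8,    3.1])]
red [array([ 457. , -267. ,   23.2,   21.4,    0. ])]
yel [array([ 459.2, -347.8,   23.2,   29.9,    0. ])]
```

View pics/end.png

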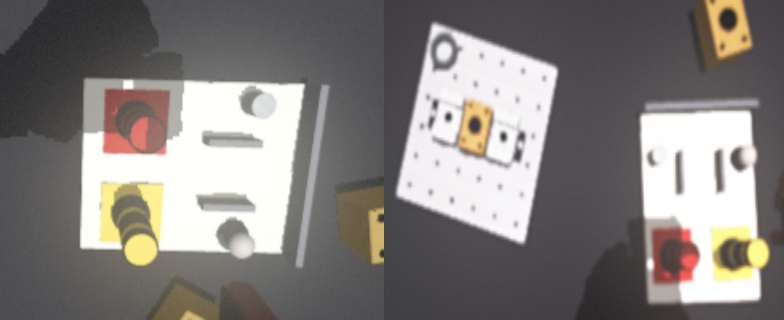

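Both columns stand upright, centred on their own pads (red at 145,132 and yellow at 140,248). The block is in the gap, and the arm is clear.

```bash
python3 -c "
from bench import *
print(job_done())"
```

```text
the job is handed in; nothing more can be done
None
```

I handed the job in at about 64 s: the brass block is square in the gap with the aluminium parts in place, and each column is upright and released on its own pad; the interface returned no verdict.

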